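# Offer the front flap up to the autosampler lid for its hinge pin

## Robot

A 7-joint arm with a two-finger parallel gripper is mounted at the origin on the work surface. World frame = base frame: x ahead of the robot, y to its left, z up, the work surface at z = 0. Lengths are in m, angles in rad, forces in N, time in s.
With the tool pointing down it reaches from about 0.425 to 0.875 m from the base axis. Payload 8.4 kg.
Tool frame: the origin (TCP) lies at the very end of the fingers, on their centre line; the grasp point (between the pads) lies 19 mm behind it; z points along the fingers, y is the direction in which the jaws open and shut (so a half turn about z gives the same grasp; the last joint's range is limited). The gripper opens to 87 mm and grips with 3 to 60 N. Pads are 19 mm wide; open, the fingers measure 117 mm over their backs; the gripper's body (75 mm by 190 mm) begins 51 mm behind the grasp point.
Start: joints at [-1.358, 0.333, 0.04, 1.465, -0.013, 1.343, -0.059], TCP at [0.199, 0.619, 0.183] pointing down, gripper open.
Joint ranges: [-2.58, 2.58], [-0.38, 2.09], [-1.3, 1.39], [0.25, 2.4], [-1.5, 4.64], [0.08, 2.09], [-2.65, 2.65]. Speed limits (rad/s): [2.22, 2.22, 2.79, 2.79, 3.14, 3.14, 3.14].

## Interface

Orientations are given as a unit quaternion [w, x, y, z].
In Python, from workcell import arm gives the robot as it stands. The module is installed in compiled form; this text tells all that it offers.
- The arm moves only by the tool jog_arm, never from a script. Its argument "steps" is a list of rows, each a list of 2 entries, a list of its own where there are three numbers: the shift along the tool's x, y, z in units of 25 mm (1.0 is 25 mm), then the turn about the tool's z in degrees. A call has 1 to 12 rows; each row shifts and turns the commanded pose from where the row before left it, along the tool's axes as they then stand; what a row does not reach is not made up. A row lasts 1/12 s, in which the tool goes at most 41.7 mm and 7.16 degrees, less where a joint would pass 70% of its speed; a pose out of reach is approached as far as the arm can. A call is refused whole if a number of a shift passes 1 or a number of a turn 7.16, either way. A call with a gripper value outside its range is refused whole. "claw" is the gripper command: -1 is shut, 1 is fully open, values between are in proportion, set as the call begins (left out, the last holds). The fingers move at their own pace and stop on an object; the grip force is fixed at half the most. Time passes only in rows, so rows that do not move let the fingers close. It gives the time, the measured TCP pose, the force and the opening at its end, in the units of the state.
- arm.observe(): the state, without advancing time (a new reading comes with each control period).
- arm.grab_frame(name): name is "side" or "top"; returns the picture (384x512x3 uint8, blue, green, red); there is no depth.
- arm.calibration(name): a dict with "K" (3x3 intrinsics, pixels), "k1" (the pictures are not rectified: a ray, as slopes to the right and down, at radius r is drawn at 1 + k1 r^2 times it, then the intrinsics apply), "pose" (4x4, takes a point from camera to world coordinates). Camera axes: x right, y up, looking along -z (the intrinsics and any distortion apply to the point x, -y, -z); pixel columns grow to the right and rows downward; lengths in m; the calibration is good to about 2 mm. A picture is of the moment at which its call begins. calibration takes no time and is no camera call.
- arm.close_job(): hands the job in, once; it reports no verdict.
The state is a dict: "clock": time; "joint_positions": joint angles; "joint_vel": joint speeds; "effort": joint torques, N m; "ee_pos": TCP position; "tool_rot": TCP orientation; "contact_force": force on the tool from outside, world axes, zero at the start; "torque": the same for the moment, N m; "gripper_width": finger opening in m.
Only numpy, scipy, OpenCV 4.12 (cv2) and the standard library are available. Lean on these libraries where they do the work, as an engineer would, in place of code of your own. Each camera call takes 0.05 s, during which the arm holds its last target.

## Task

The front flap of this autosampler has been off and has to go back on its hinge. Press the raised top lid down until it snaps past its catch and is fully shut, then take the flap by its handle, bring its two hinge knuckles into the gaps between the three on the lid's front edge so that all the holes are in one line, and finish holding it there in the air, without letting go or leaning it on the machine, so that I can slide the pin through. Leave the pin, the vial rack and the solvent bottle where they are.

Things in the scene. Friction and masses are not known exactly. Their poses are not given: they have to be found in the camera images.
- sampler: White bench autosampler, fixed, 300 mm wide, 150 mm high. Origin: on the bench straight below the middle of the shut lid's front hinge axis; x to its rear, y to its left, z up. Its case spans x = 22 to 402 mm: open sample well under the lid, flat deck behind x = 205 mm. The bench right in front of it (-x) is empty.
- lid (a joint): Top lid's rear hinge, rad: 0 = fully shut, positive = front edge raised; starts at 0.35 to 0.65. Stiff: it stays where it is left. It turns about the sampler's y at x = 202 mm, z = 150 mm. From about 0.06 rad two spring balls resist (a push of some 10 N at lid_top); past about 0.025 rad they snap it to 0 and keep it there.
- lid_top (a point): Middle of the lid's flat top face (moves with the lid), 135 mm ahead of its rear hinge and 55 mm behind its front edge; z is the face's normal. The lid is a white-framed smoked panel 190 mm deep, 262 mm wide, 6 mm thick, free to be pressed anywhere; shut, its top face is at z = 156 mm.
- lid_axis (a point): Middle of the hinge axis 12 mm ahead of the lid's front edge (moves with the lid); y runs along it; lid shut: x to the machine's rear, z up, height 158 mm. On it are three steel knuckles, outside 16 mm, hole 9 mm, each 20 mm long, centred at y = -62, 0 and 62 mm, which leave two gaps of 42 mm.
- flap: The loose front flap, 0.22 kg, lying flat on the bench with its outer face up: a white-framed smoked panel 110 mm (x) by 220 mm (y), 6 mm thick, with a bow handle on top and a steel hinge leaf along its +x edge. Origin: the middle of the panel's underside; x points to the hinge edge, z up.
- flap_grip (a point): Centre of the handle's bar, 38 mm above the flap's underside, over the middle of the panel. The bar runs along the flap's y: 100 mm long, 14 mm thick (x), 16 mm high, with 24 mm free below it; it is held across x, near its middle.
- flap_axis (a point): Middle of the flap's hinge axis, which runs along the flap's y, 67 mm from the handle's centre in its +x, 30 mm lower than it, 8 mm above the underside, 12 mm ahead of the panel's edge. Two steel knuckles, outside 16 mm, hole 9 mm, each 34 mm long, centred at y = -31 and 31 mm: they fit the lid's gaps with 4 mm to spare on each side.
- pin: Steel hinge pin, 8 mm thick, 160 mm long along its y, with a tapered nose, lying in a shallow fixed white tray 185 x 45 x 16 mm. Origin: under its middle. To be left alone.
- vial_rack: Grey rack with small vials, 118 x 62 mm, 41 mm high, standing on the bench. Origin: middle of its underside. To be left alone.
- solvent_bottle: Glass bottle with a blue cap, 70 mm across, 140 mm high, standing on the bench beyond the flap. Origin: middle of its underside. To be left alone.

How it is judged:
On the way:
1. the lid is pressed shut past its catch, the flap still lying on the bench (value of joint lid below 0.012 rad and height (world z) of flap below 0.02 m), for 0.2 s.
At the end, for the whole second after the job is handed in: Lid shut (under 0.012 rad). Flap axis within 3 mm of the lid axis fore-and-aft and in height, 6 mm along it, parallel within 0.04 rad (the pin's tapered nose finds each hole). Flap gripped (over 2 N), off the bench, still (under 20 mm/s), under 4 N on the machine (value of joint lid below 0.012 rad and x of flap_axis in the frame of lid_axis between -0.003 and 0.003 m and z of flap_axis in the frame of lid_axis between -0.003 and 0.003 m and y of flap_axis in the frame of lid_axis between -0.006 and 0.006 m and angle between the y axis of flap_axis and the y axis of lid_axis, either way round below 0.04 rad and height (world z) of flap above 0.08 m and contact force between flap and the fingers above 2 N and contact force between flap and sampler below 4 N and linear speed of flap below 0.02 m/s); the arm keeps its last pose, push and grip.
It fails at once if the hinge pin is disturbed (distance of pin from where it was at the start of the episode above 0.03 m).
It fails at once if the vial rack is pushed or tipped (distance of vial_rack from where it was at the start of the episode above 0.03 m or angle between vial_rack's own z axis and vertical above 0.4 rad).
It fails at once if the solvent bottle is pushed or tipped (distance of solvent_bottle from where it was at the start of the episode above 0.03 m or angle between solvent_bottle's own z axis and vertical above 0.4 rad).
It also fails if it takes over 64 s, if anything falls off the work surface, if the arm or the gripper's body presses on something with over 40 N, if the wrist force passes 120 N, or if a joint passes its speed limit or range.

## Working session

There is one attempt and no reset: what is moved stays moved. The work goes in short steps, Python scripts to look and compute and a tool call to move; the robot and the scene stay as the last step left them, time stands still between calls to the robot, and variables do not carry over. Pictures are saved under pics/ and viewed, and the job is handed in when it is done.

Besides the shell and the picture viewer there is one more tool, called after ">>>" as name([rows], argument=value, ...), one row to a line, values as JSON. jog_arm: Moves the arm, as the interface text tells. Its arguments: {"type":"object","properties":{"steps":{"type":"array","items":{"type":"array"}},"claw":{"type":"number"}},"required":["steps"]}

```bash
mkdir -p pics; python3 - <<'E'
from workcell import arm
import cv2
for n in("side","top"):
    cv2.imwrite(f"pics/{n}0.png",arm.grab_frame(n)); c=arm.calibration(n); print(n,c)
s=arm.observe(); print(s)
E
```

```text
side {'K': array([[384.54652564,   0.        , 253.30370593],
       [  0.        , 384.54652564, 191.65986145],
       [  0.        ,   0.        ,   1.        ]]), 'k1': -0.10523556714602868, 'pose': array([[-0.8619295 ,  0.33925849, -0.37680395,  0.23784936],
       [-0.50681761, -0.59790161,  0.62100691,  0.52515739],
       [-0.01460982,  0.72623505,  0.68729121,  0.72221952],
       [ 0.        ,  0.        ,  0.        ,  1.        ]])}
top {'K': array([[392.38763541,   0.        , 254.83689949],
       [  0.        , 392.38763541, 194.66284399],
       [  0.        ,   0.        ,   1.        ]]), 'k1': 0.021670206191782303, 'pose': array([[-0.01801144,  0.98603304, -0.16557303,  0.4544169 ],
       [-0.99976028, -0.01982322, -0.00929637,  0.00125751],
       [-0.01244872,  0.1653659 ,  0.98615372,  0.90556849],
       [ 0.        ,  0.        ,  0.        ,  1.        ]])}
{'clock': 0.1, 'joint_positions': array([-1.35817149,  0.3338192 ,  0.03986567,  1.46616658, -0.01337941,
        1.34331473, -0.05852498]), 'joint_vel': array([ 0.00019741, -0.00226291, -0.00042936, -0.00159978,  0.0014617 ,
       -0.00213852,  0.0003914 ]), 'effort': array([ 3.13295153e-03, -6.57817626e+01,  1.33945830e+00, -4.04700887e+01,
       -5.96368918e-02,  4.09186387e-02,  7.15709143e-05]), 'ee_pos': array([0.19930166, 0.61818798, 0.18246973]), 'tool_rot': array([-5.58287846e-05,  1.55295552e-01,  9.87867791e-01, -7.18975574e-04]), 'contact_force': array([ 0.58580334, -0.30168284, -0.61802641]), 'torque': array([ 0.00502527, -0.03212187, -0.0059697 ]), 'gripper_width': 0.08725305054468777}
```

View pics/side0.png

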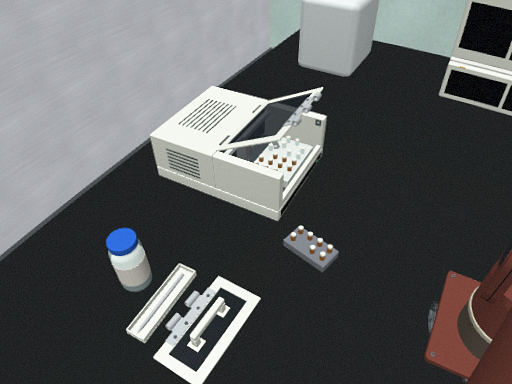

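View pics/top0.png

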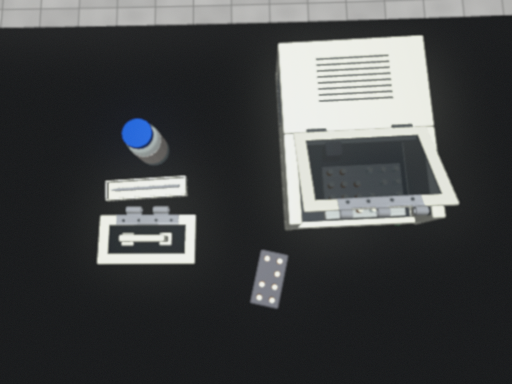

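```bash
cat > h.py <<'E'
import numpy as np, cv2, sys
from workcell import arm
def ray(n,px):
    c=arm.calibration(n);K=c['K'];px=np.atleast_2d(np.float64(px))
    r=cv2.undistortPoints(px[:,None],K,np.array([c['k1'],0,0,0,0]))[:,0] 
    # cv model: distorted = x(1+k1 r^2), same
    d=np.c_[r[:,0],-r[:,1],-np.ones(len(r))]@c['pose'][:3,:3].T
    return c['pose'][:3,3],d
def onz(n,px,z):
    o,d=ray(n,px); return o+d*((z-o[2])/d[:,2])[:,None]
def proj(n,P):
    c=arm.calibration(n);P=np.atleast_2d(P);q=(P-c['pose'][:3,3])@c['pose'][:3,:3]
    u=q[:,:2]/-q[:,2:];u[:,1]*=-1
    r2=(u**2).sum(1,keepdims=True);u=u*(1+c['k1']*r2)
    return u@c['K'][:2,:2].T+c['K'][:2,2]
def tri(na,a,nb,b):
    o1,d1=ray(na,a);o2,d2=ray(nb,b);out=[]
    for x,y in zip(d1,d2):
        t=np.linalg.lstsq(np.c_[x,-y],o2-o1,rcond=None)[0];p,q=o1+t[0]*x,o2+t[1]*y
        out.append(np.r_[(p+q)/2,np.linalg.norm(p-q)])
    return np.array(out)
def crop(src,x,y,w,h,s,out):
    im=cv2.imread(src)[y:y+h,x:x+w];cv2.imwrite(out,cv2.resize(im,None,fx=s,fy=s,interpolation=cv2.INTER_CUBIC))
E
python3 - <<'E'
from h import *
crop('pics/top0.png',260,30,200,150,4,'pics/t0a.png')
crop('pics/top0.png',90,110,120,170,3.5,'pics/t0b.png')
crop('pics/side0.png',110,225,170,158,3.7,'pics/s0b.png')
crop('pics/side0.png',145,80,190,140,4,'pics/s0a.png')
im=cv2.imread('pics/top0.png')
g=im.min(2);m=(g>130).astype(np.uint8)
for cn in cv2.findContours(m,0,2)[0]:
    if cv2.contourArea(cn)>800:
        r=cv2.minAreaRect(cn);print(cv2.contourArea(cn),r,cv2.boxPoints(r).tolist())
E
```

```text
4830.5 ((146.0, 235.0), (56.0, 98.0), 90.0) [[97.0, 207.0], [195.0, 207.0], [195.0, 263.0], [97.0, 263.0]]
1524.0 ((145.0492401123047, 187.51296997070312), (20.409181594848633, 81.28262329101562), 86.3086166381836) [[103.83525085449219, 179.9461212158203], [184.94923400878906, 174.7129669189453], [186.2632293701172, 195.07981872558594], [105.14924621582031, 200.31297302246094]]
28010.0 ((368.18621826171875, 131.16552734375), (187.32327270507812, 171.11599731445312), 86.633544921875) [[277.2758483886719, 42.68963623046875], [448.0965881347656, 32.641380310058594], [459.0965881347656, 219.64141845703125], [288.2758483886719, 229.68966674804688]]
10745.0 ((255.5, 13.0), (26.0, 511.0), 90.0) [[-7.960204409454693e-16, 0.0], [511.0, 0.0], [511.0, 26.0], [0.0, 26.0]]
```

View pics/t0a.png

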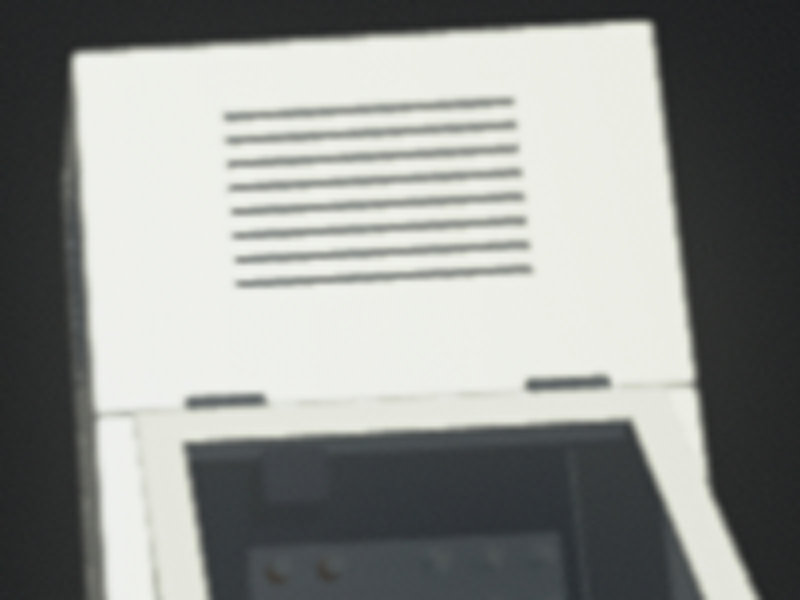

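View pics/t0b.png

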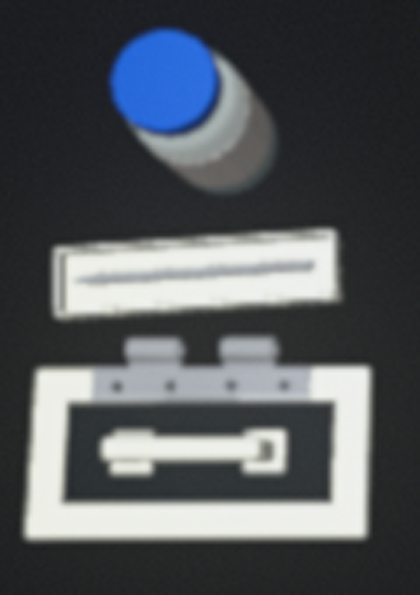

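View pics/s0a.png

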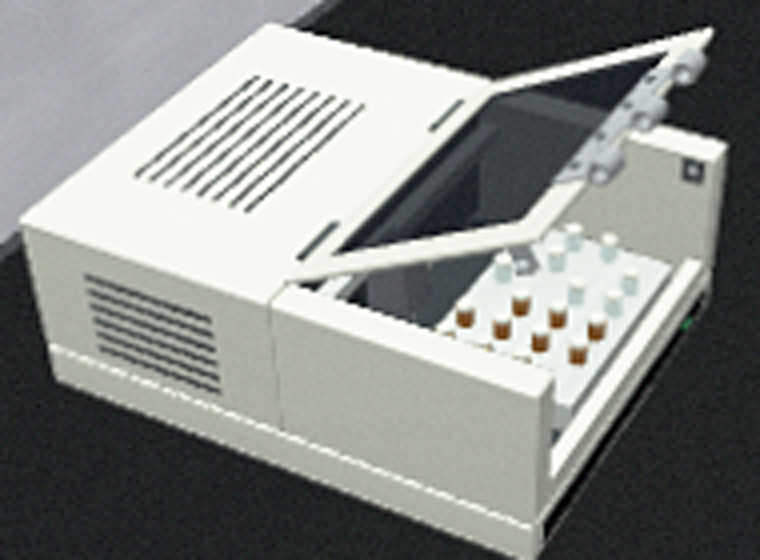

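View pics/s0b.png

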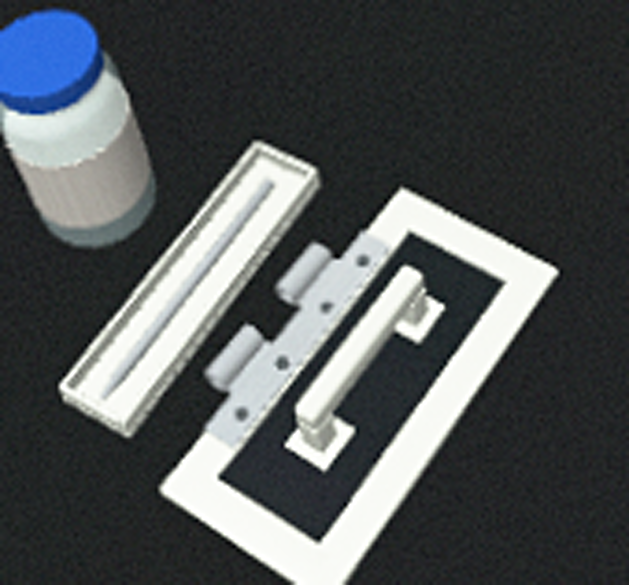

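```bash
cat > fit.py <<'E'
from h import *
from scipy.optimize import least_squares
T=[((402,150),(75,52)),((402,-150),(652,22)),((205,150),(97,412)),((205,-150),(694,384))]
S=[((402,150),(22,220)),((402,-150),(270,25)),((205,150),(275,300)),((22,150),(550,372)),((22,-150),(725,143))]
def W(p,l,z): 
    c,s=np.cos(p[2]),np.sin(p[2]);l=np.array(l)/1000
    return np.c_[p[0]+c*l[:,0]-s*l[:,1],p[1]+s*l[:,0]+c*l[:,1],np.full(len(l),z)]
f=lambda p:np.r_[(proj('top',W(p,[a for a,_ in T],.15))-[(260+u/4,30+v/4) for _,(u,v) in T]).ravel(),
 (proj('side',W(p,[a for a,_ in S],.15))-[(145+u/4,80+v/4) for _,(u,v) in S]).ravel()]
r=least_squares(f,[.5,-.2,0],x_scale=[.1,.1,.1],loss='soft_l1');print(r.x,np.round(f(r.x),1))
# lid front right corner
print('lid corner FR',tri('top',[(456,204)],'side',[(323,87)]))
p=r.x
for a in(.3,.4,.5,.6,.7):  # top lid surface front corners
    x=202-190*np.cos(a)-6*np.sin(a);z=.15+.19*np.sin(a)+.006*np.cos(a)
    P=np.vstack([W(p,[(x,131)],z),W(p,[(x,-131)],z)]);print(a,proj('top',P).round(1).tolist(),proj('side',P).round(1).tolist())
# flap
ft=[(90+u/3.5,110+v/3.5) for u,v in[(37,368),(371,367),(368,538),(25,538)]]
fs=[(110+u/3.7,225+v/3.7) for u,v in[(163,490),(403,188),(558,270)]]
print('top',onz('top',ft,.006).round(4).tolist());print('side',onz('side',fs,.006).round(4).tolist())
F=[(55,110),(55,-110),(-55,-110),(-55,110)]
g=lambda p:np.r_[(proj('top',W(p,F,.006))-ft).ravel(),(proj('side',W(p,F[:3],.006))-fs).ravel()]
r=least_squares(g,[.35,.25,0],loss='soft_l1');print('flap',r.x,g(r.x).round(1))
E
python3 fit.py
```

```text
[ 0.50197924 -0.21037417  0.03590502] [-0.5  0.7  0.3 -0.6  0.2  1.8  1.8  0.1 -0.8 -0.6 -0.5 -1.4 -1.1  0.5
 -1.2  5.6  1.5 -1. ]
lid corner FR [[ 0.54225591 -0.3303222   0.24497308  0.00081485]]
0.3 [[304.4, 224.3], [453.7, 216.3]] [[287.4, 152.5], [329.0, 98.3]]
0.4 [[305.3, 220.0], [458.3, 211.7]] [[285.3, 145.1], [327.6, 91.8]]
0.5 [[306.1, 214.4], [462.7, 205.9]] [[282.3, 137.7], [325.5, 85.2]]
0.6 [[306.8, 207.6], [466.8, 198.9]] [[278.5, 130.3], [322.7, 78.8]]
0.7 [[307.3, 199.7], [470.6, 190.7]] [[273.9, 123.0], [319.2, 72.6]]
top [[0.5647, 0.3666, 0.006], [0.5609, 0.1464, 0.006], [0.45, 0.1475, 0.006], [0.4544, 0.369, 0.006]]
side [[0.5621, 0.3676, 0.006], [0.5593, 0.1494, 0.006], [0.4513, 0.1515, 0.006]]
flap [ 0.50713783  0.25824226 -0.0149586 ] [-0.4  0.4 -0.5  0.2 -0.7 -0.2 -0.1  0.3 -0.6 -0.5  0.1 -0.9  0.9 -0.7]
```

```bash
python3 - <<'E'
from h import *
crop('pics/top0.png',270,120,195,120,4,'pics/t0c.png')
E
```

```text
(no output)
```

View pics/t0c.png

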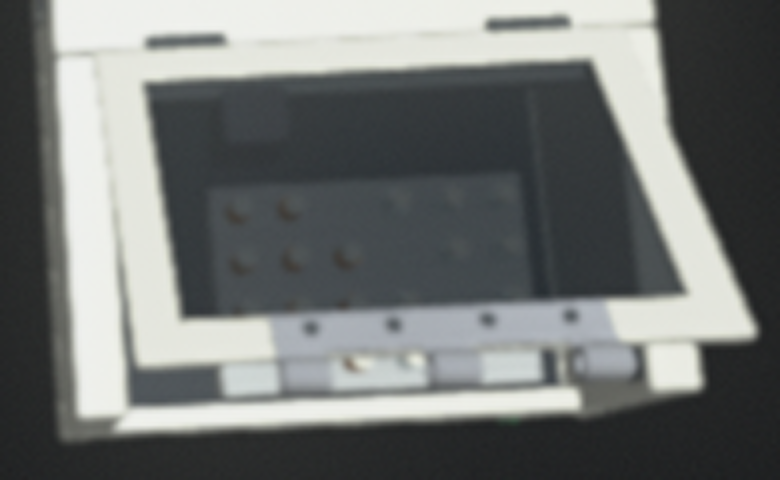

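>>> jog_arm([
  [[0,0,-0.4],6.6],
  [[0,0,-0.4],6.6],
  [[0,0,-0.4],6.6],
  [[0,0,-0.4],6.6],
  [[0,0,-0.4],6.6],
  [[0,0,-0.4],6.6],
  [[0,0,-0.4],6.6],
  [[0,0,-0.4],6.6],
  [[0,0,-0.4],6.6],
  [[0,0,-0.4],6.6],
  [[0,0,-0.4],6.6],
], claw=-1)

```text
clock: 1.02
ee_pos: [0.1993, 0.6184, 0.2932]
tool_rot: [0.0, 0.712, 0.702, -0.0]
contact_force: [0.2, -0.2, -0.0]
gripper_width: 0.0213
```

```bash
cat >> h.py <<'E'
from scipy.spatial.transform import Rotation as R
def st(tgt=None,yaw=None):
    s=arm.observe();q=s['tool_rot'];r=R.from_quat([q[1],q[2],q[3],q[0]]);m=r.as_matrix()
    az=np.degrees(np.arctan2(m[1,1],m[0,1]))
    print('t%.2f'%s['clock'],s['ee_pos'].round(4),'az_y %.2f'%az,'tilt',m[:,2].round(3),'F',s['contact_force'].round(1),'w %.4f'%s['gripper_width'],'q',s['joint_positions'].round(2))
    if tgt is not None: print('units in tool',(m.T@(np.array(tgt)-s['ee_pos'])/.025).round(2))
    if yaw is not None: print('turn deg',round(az-np.degrees(yaw),2))
def S2W(x,y,z,p=(.502,-.2104,.0359)):
    c,s=np.cos(p[2]),np.sin(p[2]);return np.array([p[0]+c*x-s*y,p[1]+s*x+c*y,z])
E
python3 -c "
from h import *
st((.5,.3,.3));st(S2W(.072,0,.3));print(S2W(.072,0,.3))"
```

```text
t1.02 [0.1993 0.6184 0.2932] az_y -0.79 tilt [-0.    -0.001 -1.   ] F [ 0.2 -0.2 -0. ] w 0.0213 q [-1.49  0.31  0.22  1.29 -0.07  1.55 -1.29]
units in tool [-12.57  12.2   -0.26]
t1.02 [0.1993 0.6184 0.2932] az_y -0.79 tilt [-0.    -0.001 -1.   ] F [ 0.2 -0.2 -0. ] w 0.0213 q [-1.49  0.31  0.22  1.29 -0.07  1.55 -1.29]
units in tool [-32.84  15.44  -0.24]
[ 0.57395361 -0.20781576  0.3       ]
```

>>> jog_arm([
  [[-1,1,0],0],
  [[-1,1,0],0],
  [[-1,1,0],0],
  [[-1,1,0],0],
  [[-1,1,0],0],
  [[-1,1,0],0],
  [[-1,1,0],0],
  [[-1,1,0],0],
  [[-1,1,0],0],
  [[-1,1,0],0],
  [[-1,1,0],0],
  [[-1,1,0],0],
])

```text
clock: 2.02
ee_pos: [0.4978, 0.3147, 0.2931]
tool_rot: [-0.0, 0.71, 0.704, -0.0]
contact_force: [0.1, -1.3, 0.3]
gripper_width: 0.0006
```

>>> jog_arm([
  [[-1,0.15,0],0],
  [[-1,0.15,0],0],
  [[-1,0.15,0],0],
  [[-1,0.15,0],0],
  [[-1,0.15,0],0],
  [[-1,0.15,0],0],
  [[-1,0.15,0],0],
  [[-1,0.15,0],0],
  [[-1,0.15,0],0],
  [[-1,0.15,0],0],
])

```text
clock: 2.85
ee_pos: [0.5322, 0.0646, 0.293]
tool_rot: [-0.0, 0.71, 0.704, -0.0]
contact_force: [0.1, -0.1, 0.2]
gripper_width: 0.0007
```

>>> jog_arm([
  [[-1,0.15,0],0],
  [[-1,0.15,0],0],
  [[-1,0.15,0],0],
  [[-1,0.15,0],0],
  [[-1,0.15,0],0],
  [[-1,0.15,0],0],
  [[-1,0.15,0],0],
  [[-1,0.15,0],0],
  [[-1,0.15,0],0],
  [[-1,0.15,0],0],
  [[0,0,0],0],
])

```text
clock: 3.77
ee_pos: [0.5667, -0.19, 0.2929]
tool_rot: [0.001, 0.712, 0.702, -0.001]
contact_force: [-1.0, -1.6, -0.1]
gripper_width: 0.0005
```

```bash
python3 -c "
from h import *
st(S2W(.072,0,.24))"
```

```text
t3.77 [ 0.5667 -0.19    0.2929] az_y -0.82 tilt [-0.001 -0.003 -1.   ] F [-1.  -1.6 -0.1] w 0.0005 q [-0.44  0.24  0.86  1.45 -0.18  1.53  0.39]
units in tool [-0.7   0.3   2.12]
```

>>> jog_arm([
  [[-0.7,0.3,0.6],0],
  [[0,0,0.6],0],
  [[0,0,0.6],0],
  [[0,0,0.4],0],
  [[0,0,0.3],0],
  [[0,0,0.3],0],
  [[0,0,0.3],0],
  [[0,0,0.3],0],
  [[0,0,0.3],0],
])

```text
clock: 4.52
ee_pos: [0.5754, -0.2019, 0.2004]
tool_rot: [0.0, 0.71, 0.704, 0.0]
contact_force: [-0.5, 0.2, -0.4]
gripper_width: 0.0005
```

>>> jog_arm([
  [[0,0,0.3],0],
  [[0,0,0.3],0],
  [[0,0,0.3],0],
  [[0,0,0.2],0],
  [[0,0,0.2],0],
  [[0,0,0.2],0],
])

```text
clock: 5.02
ee_pos: [0.5753, -0.202, 0.1629]
tool_rot: [0.0, 0.71, 0.704, 0.0]
contact_force: [0.4, -0.1, 1.3]
gripper_width: 0.0004
```

```bash
python3 -c "
from h import *
st(S2W(.072,0,.156))
cv2.imwrite('pics/side1.png',arm.grab_frame('side'))"
```

```text
t5.02 [ 0.5753 -0.202   0.1629] az_y -0.47 tilt [ 0. -0. -1.] F [ 0.4 -0.1  1.3] w 0.0004 q [-0.39  0.33  0.83  1.63 -0.25  1.29  0.47]
units in tool [-0.23 -0.05  0.28]
```

View pics/side1.png

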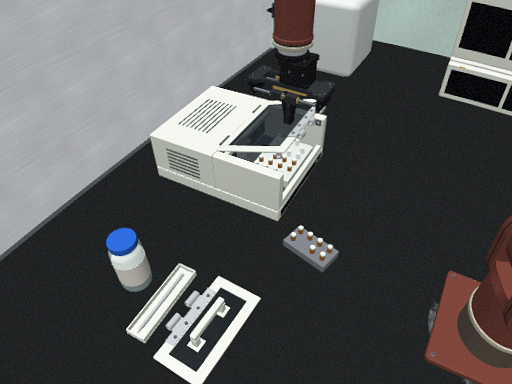

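```bash
python3 -c "
from h import *
crop('pics/side1.png',200,60,150,120,5,'pics/s1a.png')
cv2.imwrite('pics/top1.png',arm.grab_frame('top'))
crop('pics/top1.png',260,30,200,200,3,'pics/t1a.png')
print(proj('side',[.575,-.202,.163]))
for z in (.2,.22,.24): print(proj('side',[.575,-.202,z]))"
```

```text
[[287.58055726 134.72497722]]
[[288.24822535 122.27542477]]
[[288.62017163 115.28113507]]
[[289.00002854 108.09308481]]
```

View pics/s1a.png

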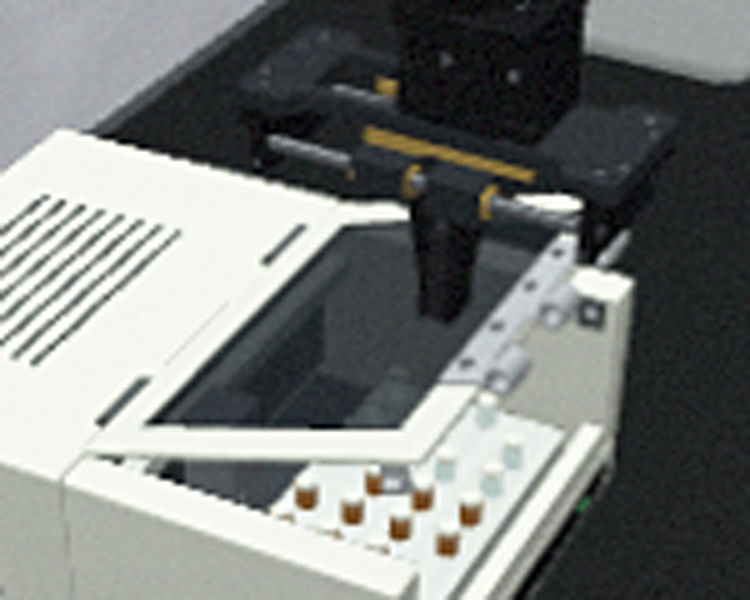

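View pics/t1a.png

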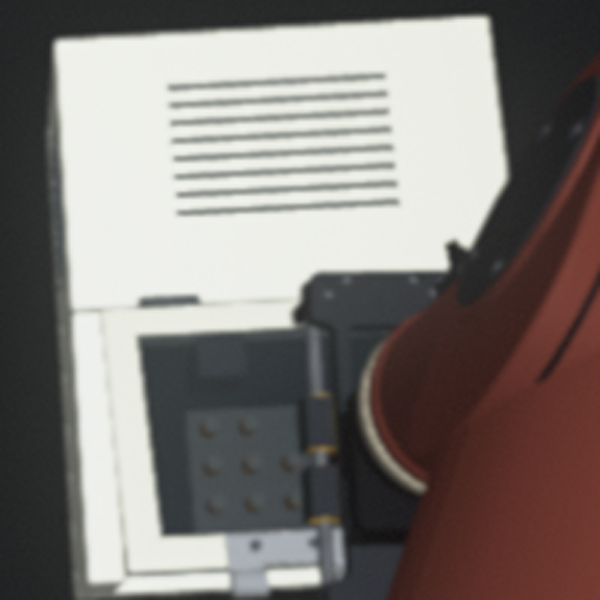

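>>> jog_arm([
  [[0,0,-1],0],
  [[0,0,-1],0],
  [[0,0,-1],0],
  [[0,0,-1],0],
  [[0,0,0],0],
])

```text
clock: 5.53
ee_pos: [0.5771, -0.203, 0.2684]
tool_rot: [0.003, 0.71, 0.704, 0.002]
contact_force: [-0.3, -1.2, -0.8]
gripper_width: 0.0003
```

```bash
python3 -c "
from h import *
st()
cv2.imwrite('pics/side2.png',arm.grab_frame('side'))
crop('pics/side2.png',200,40,150,140,4,'pics/s2a.png')
s=arm.observe()['ee_pos'];print(proj('side',s))
"
```

```text
t5.53 [ 0.5771 -0.203   0.2684] az_y -0.48 tilt [ 0.007 -0.001 -1.   ] F [-0.3 -1.2 -0.8] w 0.0003 q [-0.41  0.28  0.85  1.47 -0.21  1.48  0.43]
[[289.09036401  98.1859249 ]]
```

View pics/s2a.png

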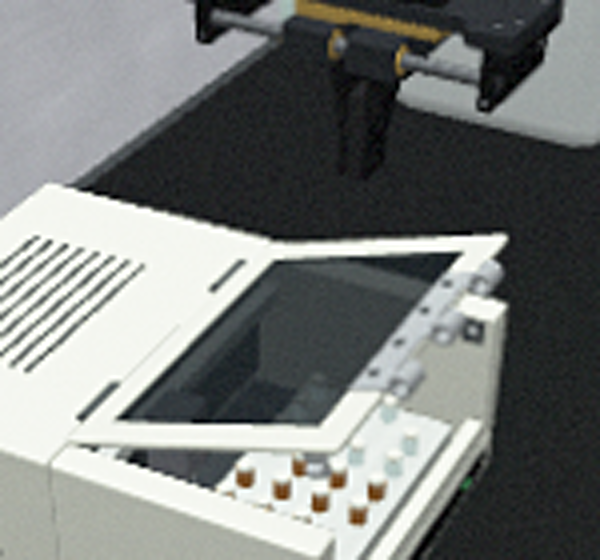

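```bash
python3 -c "
from h import *
cv2.imwrite('pics/top2.png',arm.grab_frame('top'))
crop('pics/top2.png',250,30,250,200,3,'pics/t2a.png')
s=arm.observe()['ee_pos']
for dz in (0,.03,.07,.1): print(dz,proj('side',s+[0,0,dz]),proj('top',s+[0,0,dz]))
"
```

```text
0 [[289.23541278  99.04263289]] [[381.27958939 184.04734693]]
0.03 [[289.82954518  87.50859006]] [[387.09447617 180.39779955]]
0.07 [[290.65022384  71.3641773 ]] [[395.77586865 174.95082863]]
0.1 [[291.28717417  58.65244357]] [[403.10905271 170.35130498]]
```

View pics/t2a.png

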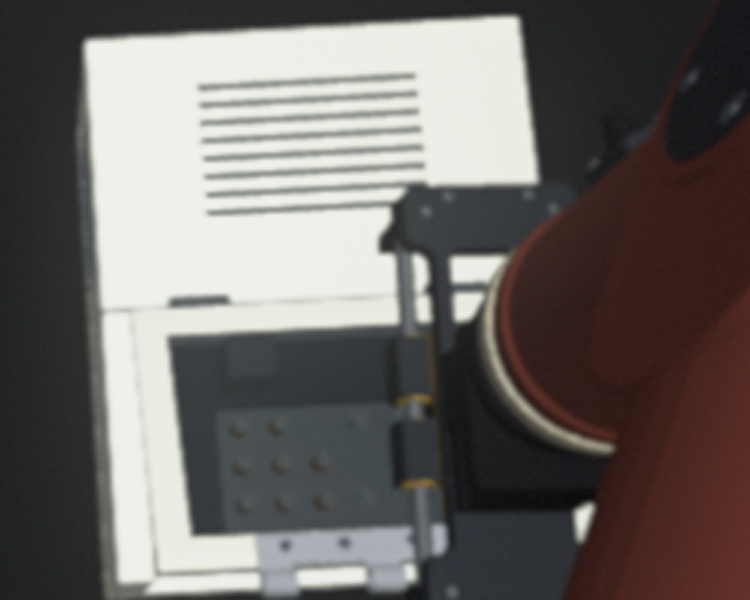

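View pics/side2.png

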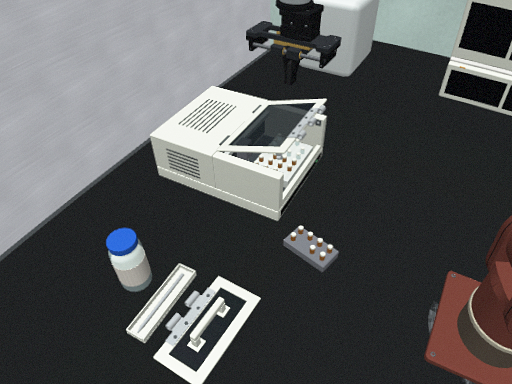

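>>> jog_arm([
  [[0,0,1],0],
  [[0,0,1],0],
  [[0,0,1],0],
  [[0,0,1],0],
  [[0,0,0.3],0],
  [[0,0,0.2],0],
  [[0,0,0.2],0],
])

```text
clock: 6.22
ee_pos: [0.5753, -0.2021, 0.1459]
tool_rot: [0.0, 0.71, 0.704, -0.0]
contact_force: [-0.4, -0.1, 2.1]
gripper_width: 0.0008
```

>>> jog_arm([
  [[0,0,0.1],0],
  [[0,0,0.1],0],
  [[0,0,0.1],0],
  [[0,0,0.1],0],
])

```text
clock: 6.55
ee_pos: [0.5756, -0.2022, 0.1363]
tool_rot: [0.0, 0.71, 0.704, 0.0]
contact_force: [-1.3, -0.4, 1.4]
gripper_width: 0.0005
```

```bash
python3 -c "
from h import *
st()
cv2.imwrite('pics/side3.png',arm.grab_frame('side'))
crop('pics/side3.png',200,40,150,140,4,'pics/s3a.png')
s=arm.observe()['ee_pos'];print(proj('side',s))
"
```

```text
t6.55 [ 0.5756 -0.2022  0.1363] az_y -0.47 tilt [ 0.001 -0.    -1.   ] F [-1.3 -0.4  1.4] w 0.0005 q [-0.38  0.36  0.82  1.66 -0.27  1.24  0.48]
[[286.99440701 143.49201997]]
```

View pics/s3a.png

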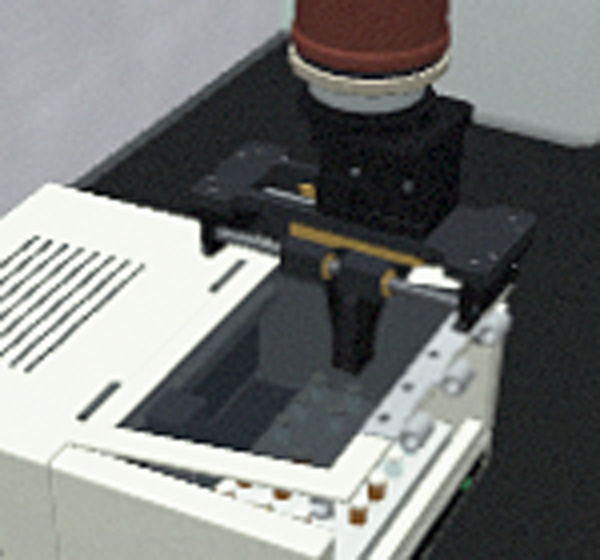

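>>> jog_arm([
  [[0,0,0.1],0],
  [[0,0,0.1],0],
  [[0,0,0.1],0],
  [[0,0,0.1],0],
])

```text
clock: 6.93
ee_pos: [0.5752, -0.202, 0.1255]
tool_rot: [-0.0, 0.71, 0.704, -0.0]
contact_force: [-1.4, 0.3, 2.4]
gripper_width: 0.0007
```

>>> jog_arm([
  [[0,0,0.1],0],
  [[0,0,0.1],0],
])

```text
clock: 7.1
ee_pos: [0.5748, -0.202, 0.1215]
tool_rot: [-0.0, 0.71, 0.704, 0.0]
contact_force: [-6.4, 1.6, 9.6]
gripper_width: 0.0006
```

```bash
python3 -c "
from h import *
st()
cv2.imwrite('pics/side4.png',arm.grab_frame('side'))
crop('pics/side4.png',200,40,150,140,4,'pics/s4a.png')
"
```

```text
t7.10 [ 0.5748 -0.202   0.1215] az_y -0.48 tilt [-0.001  0.001 -1.   ] F [-6.4  1.6  9.6] w 0.0006 q [-0.38  0.37  0.81  1.68 -0.28  1.22  0.49]
```

View pics/s4a.png

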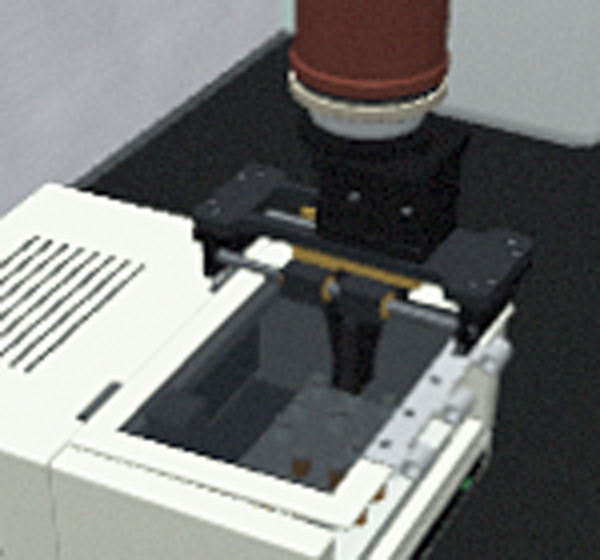

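>>> jog_arm([
  [[0,0,0.1],0],
  [[0,0,0.1],0],
])

```text
clock: 7.32
ee_pos: [0.5753, -0.2021, 0.1167]
tool_rot: [-0.0, 0.71, 0.704, 0.0]
contact_force: [-14.6, 5.7, 41.3]
gripper_width: 0.0004
```

>>> jog_arm([
  [[0,0,0.1],0],
  [[0,0,0.1],0],
])

```text
clock: 7.48
ee_pos: [0.5755, -0.202, 0.1163]
tool_rot: [-0.0, 0.71, 0.704, 0.002]
contact_force: [-31.7, 14.6, 81.0]
gripper_width: 0.0001
```

```bash
python3 -c "
from h import *
st()
cv2.imwrite('pics/side5.png',arm.grab_frame('side'))
crop('pics/side5.png',200,40,150,140,4,'pics/s5a.png')
"
```

```text
t7.48 [ 0.5755 -0.202   0.1163] az_y -0.49 tilt [ 0.002  0.003 -1.   ] F [-31.7  14.6  81. ] w 0.0001 q [-0.37  0.37  0.81  1.69 -0.29  1.21  0.5 ]
```

View pics/s5a.png

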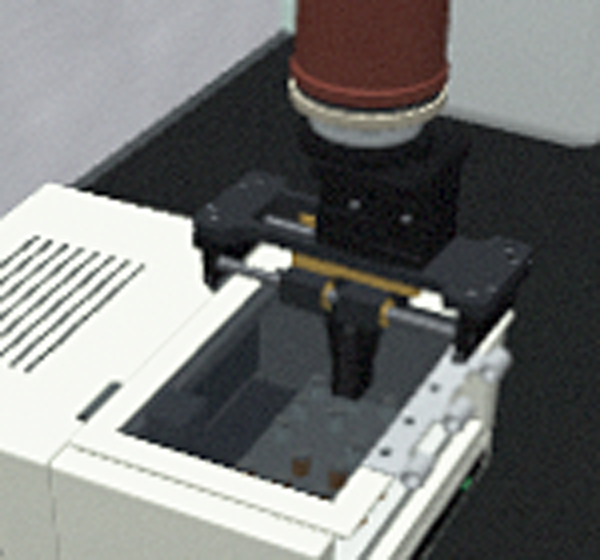

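>>> jog_arm([
  [[0,0,-0.3],0],
  [[0,0,-0.5],0],
  [[0,0,-1],0],
  [[0,0,-1],0],
  [[0,0,-1],0],
  [[0,0,-1],0],
  [[1,0,-1],0],
  [[1,0,0],0],
  [[1,0,0],0],
  [[1,0,0],0],
  [[1,0,0],0],
  [[1,0,0],0],
], claw=-1)

```text
clock: 8.53
ee_pos: [0.5765, -0.0505, 0.2557]
tool_rot: [0.0, 0.71, 0.704, 0.0]
contact_force: [-0.1, -0.2, 0.0]
gripper_width: 0.0006
```

>>> jog_arm([
  [[1,0,0],0],
  [[1,-0.2,0],0],
  [[1,-0.2,0],0],
  [[1,-0.2,0],0],
  [[1,-0.2,0],0],
  [[1,-0.2,0],0],
  [[0,0,0],0],
  [[0,0,0],0],
], claw=-0.2)

```text
clock: 9.2
ee_pos: [0.5524, 0.1002, 0.2554]
tool_rot: [-0.0, 0.709, 0.705, -0.0]
contact_force: [0.1, -1.7, -0.1]
gripper_width: 0.0341
```

```bash
python3 -c "
from h import *
st((.507,.258,.2),-.015)
for n in('side','top'):
  cv2.imwrite(f'pics/{n}6.png',arm.grab_frame(n))
s=arm.observe()['ee_pos']
for dz in (0,.02,.04,.07): print(dz,proj('side',s+[0,0,dz]),proj('top',s+[0,0,dz]))
"
```

```text
t9.20 [0.5524 0.1002 0.2554] az_y -0.26 tilt [-0. -0. -1.] F [ 0.1 -1.7 -0.1] w 0.0341 q [-0.87  0.13  0.68  1.6  -0.08  1.44 -0.18]
units in tool [ 6.3  -1.84  2.22]
turn deg 0.6
0 [[227.15146477 178.69289116]] [[201.21399418 201.99040542]]
0.02 [[226.47504305 170.36371941]] [[199.40270668 200.18308552]]
0.04 [[225.77441869 161.70376169]] [[197.47570844 198.26043107]]
0.07 [[224.67579062 148.05593905]] [[194.34274754 195.13480239]]
```

View pics/side6.png

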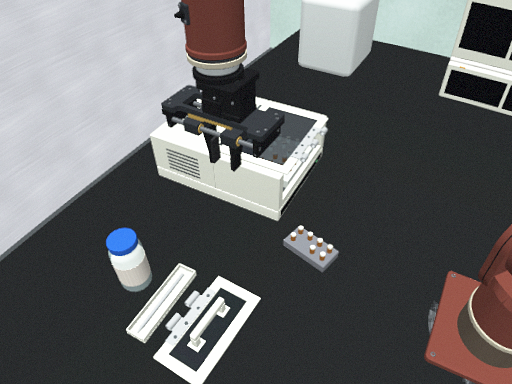

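View pics/top6.png

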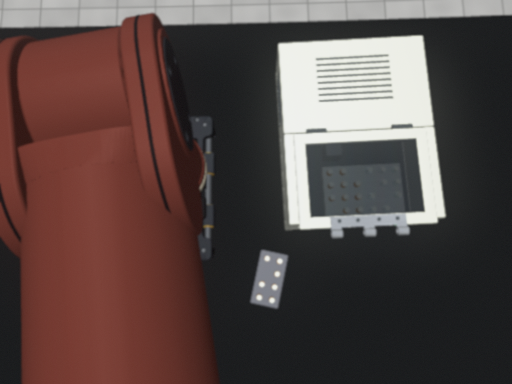

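```bash
python3 -c "
from h import *
print('bottle',onz('top',[(137.5,133)],.14),'tray',onz('top',[(104,181),(185,175),(186,195),(105,200)],.016).round(3).tolist())
# shut lid knuckles: view
crop('pics/top6.png',320,205,100,40,7,'pics/t6k.png');crop('pics/side6.png',265,110,80,70,8,'pics/s6k.png')
p=[S2W(0,y,.158) for y in(-.062,0,.062)];print(proj('top',p).round(1).tolist(),proj('side',p).round(1).tolist())
# flap handle, knuckles predicted
p=[S2W(0,0,.038,(.507,.258,-.015)),S2W(.067,.031,.008,(.507,.258,-.015)),S2W(.067,-.031,.008,(.507,.258,-.015))]
print(proj('side',p).round(1).tolist(),proj('top',p).round(1).tolist())
"
```

```text
bottle [[0.71495231 0.24490353 0.14      ]] tray [[0.643, 0.358, 0.016], [0.653, 0.171, 0.016], [0.606, 0.168, 0.016], [0.598, 0.354, 0.016]]
[[404.3, 231.3], [371.3, 233.0], [338.4, 234.8]] [[324.3, 130.5], [315.5, 143.1], [305.8, 157.0]]
[[208.8, 318.2], [174.5, 321.5], [193.0, 298.7]] [[142.9, 238.5], [134.6, 210.1], [161.4, 210.0]]
```

View pics/t6k.png

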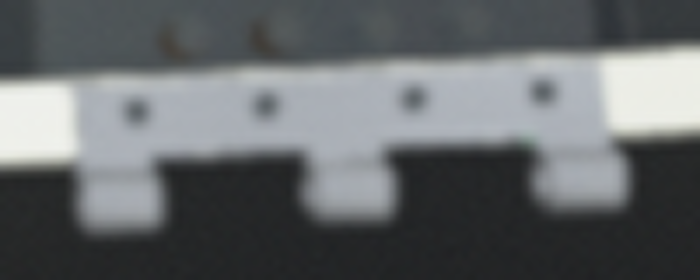

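View pics/s6k.png

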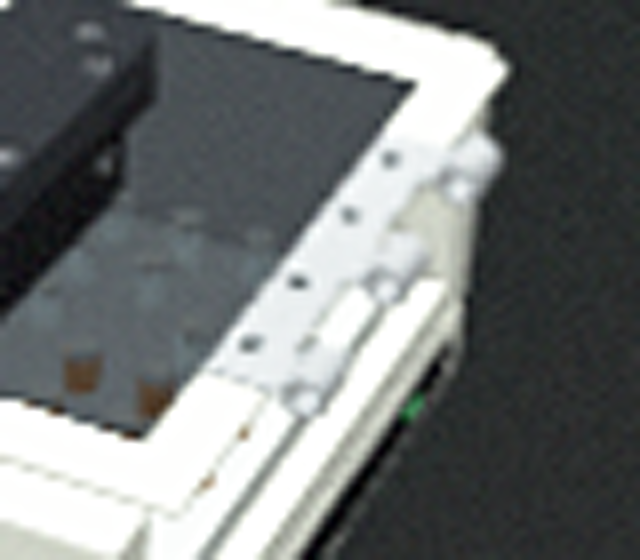

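>>> jog_arm([
  [[0.9,-0.26,0.3],0.6],
  [[0.9,-0.26,0.8],0],
  [[0.9,-0.26,0.8],0],
  [[0.9,-0.26,0.8],0],
  [[0.9,-0.26,0.8],0],
  [[0.9,-0.27,0.8],0],
  [[0.9,-0.27,0.8],0],
  [[0,0,0.8],0],
  [[0,0,0.8],0],
  [[0,0,0.6],0],
  [[0,0,0],0],
  [[0,0,0],0],
])

```text
clock: 10.3
ee_pos: [0.5096, 0.2551, 0.073]
tool_rot: [0.0, 0.714, 0.7, -0.001]
contact_force: [0.4, -0.7, 0.3]
gripper_width: 0.0344
```

```bash
python3 -c "
from h import *
st((.507,.258,-.02),-.015)
cv2.imwrite('pics/side7.png',arm.grab_frame('side'))
crop('pics/side7.png',90,180,200,200,3,'pics/s7a.png')
s=arm.observe()['ee_pos']
for dz in (0,.02,.04,.07): print(dz,proj('side',s+[0,0,dz]))
"
```

```text
t10.30 [0.5096 0.2551 0.073 ] az_y -1.17 tilt [-0.001 -0.001 -1.   ] F [ 0.4 -0.7  0.3] w 0.0344 q [-1.01  0.28  0.56  1.82 -0.17  1.09 -0.42]
units in tool [ 0.12 -0.11  3.72]
turn deg -0.31
0 [[206.14534523 307.07378151]]
0.02 [[205.02211939 301.55917093]]
0.04 [[203.85456719 295.80874683]]
0.07 [[202.01463364 286.70911276]]
```

View pics/s7a.png

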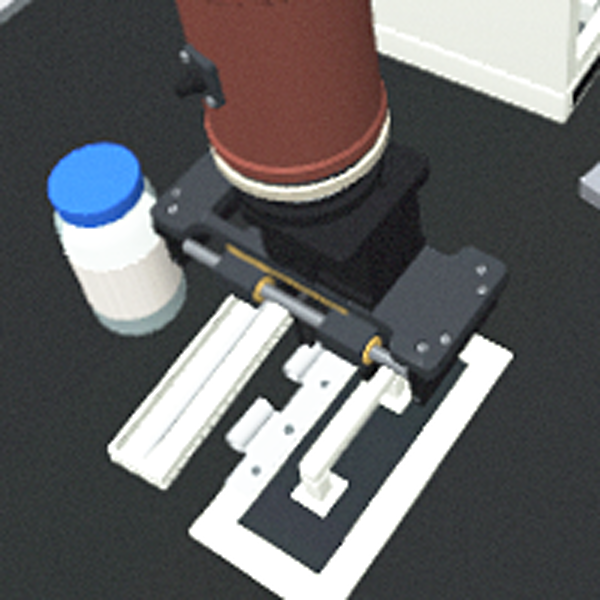

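```bash
python3 -c "
from h import *
from scipy.optimize import least_squares
P=np.array([[.5771,-.203,.2684],[.5755,-.202,.1163],[.5524,.1002,.2554],[.5096,.2551,.073]])
m=np.array([[292.4,53],[289.5,112],[220,134],[196,286.5]])
f=lambda o:(proj('side',P+o)-m).ravel()
r=least_squares(f,[0,0,.1]);print(r.x,f(r.x).round(1))
"
```

```text
[-0.01671897  0.03017579  0.12623923] [-0.  -1.5  0.   2.9 -0.2 -0.5  0.2 -0.4]
```

>>> jog_arm([
  [[0.12,-0.1,0.3],0],
  [[0,0,0.4],0],
  [[0,0,0.4],0],
  [[0,0,0.4],0],
  [[0,0,0.3],0],
  [[0,0,0.3],0],
  [[0,0,0.3],0],
  [[0,0,0.2],0],
])

```text
clock: 11.02
ee_pos: [0.5066, 0.2593, 0.0071]
tool_rot: [0.0, 0.714, 0.7, -0.0]
contact_force: [0.0, 0.4, 0.0]
gripper_width: 0.0351
```

```bash
python3 -c "
from h import *
st((.507,.258,-.02),-.015)
cv2.imwrite('pics/side8.png',arm.grab_frame('side'))
crop('pics/side8.png',90,180,200,200,3,'pics/s8a.png')
"
```

```text
t11.02 [0.5066 0.2593 0.0071] az_y -1.07 tilt [-0.001 -0.001 -1.   ] F [0.  0.4 0. ] w 0.0351 q [-0.99  0.36  0.53  1.88 -0.22  0.96 -0.39]
units in tool [-0.05  0.02  1.08]
turn deg -0.21
```

View pics/s8a.png

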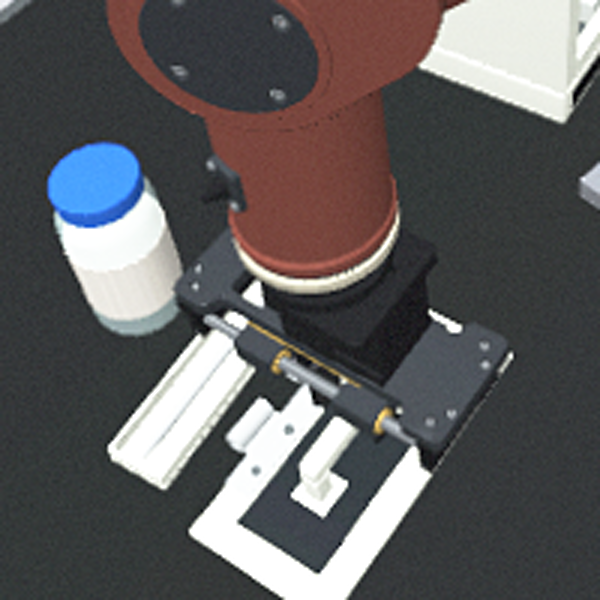

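>>> jog_arm([
  [[0,0,0.2],0],
  [[0,0,0.2],0],
  [[0,0,0.2],0],
  [[0,0,0.2],0],
  [[0,0,0.1],0],
  [[0,0,0],0],
])

```text
clock: 11.57
ee_pos: [0.5065, 0.2593, -0.0149]
tool_rot: [-0.0, 0.714, 0.701, -0.0]
contact_force: [-0.3, 0.1, -0.2]
gripper_width: 0.0346
```

>>> jog_arm([
  [[0,0,0.12],0],
  [[0,0,0],0],
])

```text
clock: 11.73
ee_pos: [0.5068, 0.2596, -0.0175]
tool_rot: [-0.0, 0.714, 0.701, -0.0]
contact_force: [0.1, 0.5, -0.2]
gripper_width: 0.0349
```

>>> jog_arm([
  [[0,0,0],0],
  [[0,0,0],0],
  [[0,0,0],0],
  [[0,0,0],0],
  [[0,0,0],0],
  [[0,0,0],0],
  [[0,0,0],0],
  [[0,0,0],0],
], claw=-1)

```text
clock: 12.4
ee_pos: [0.5073, 0.2596, -0.017]
tool_rot: [0.0, 0.714, 0.7, 0.0]
contact_force: [1.6, -0.6, 1.3]
gripper_width: 0.0137
```

>>> jog_arm([
  [[0,0,-0.1],0],
  [[0,0,-0.2],0],
  [[0,0,-0.4],0],
  [[0,0,-0.6],0],
  [[0,0,-0.8],0],
  [[0,0,-0.9],0],
  [[0,0,-0.9],0],
  [[0,0,-0.9],0],
  [[0,0,-0.9],0],
  [[0,0,-0.8],0],
  [[0,0,-0.6],0],
  [[0,0,-0.3],0],
])

```text
clock: 13.4
ee_pos: [0.5077, 0.2598, 0.1707]
tool_rot: [0.0, 0.714, 0.7, 0.001]
contact_force: [0.0, 0.4, -2.9]
gripper_width: 0.0142
```

```bash
python3 -c "
from h import *
st(S2W(-.1,0,.173),.0359)
cv2.imwrite('pics/side9.png',arm.grab_frame('side'))
"
```

```text
t13.40 [0.5077 0.2598 0.1707] az_y -1.08 tilt [ 0.002  0.002 -1.   ] F [ 0.   0.4 -2.9] w 0.0142 q [-1.05  0.19  0.57  1.71 -0.11  1.27 -0.47]
units in tool [-19.03  -3.86  -0.14]
turn deg -3.14
```

View pics/side9.png

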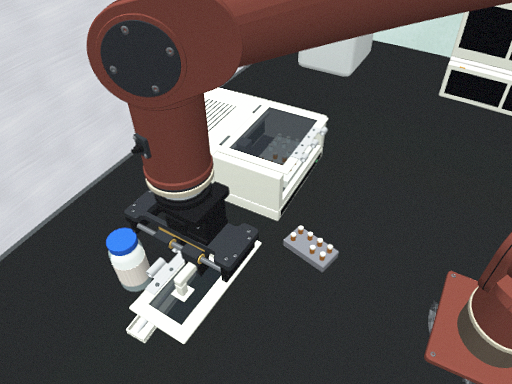

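>>> jog_arm([
  [[-0.4,-0.2,0],-3.1],
  [[-0.8,-0.4,0],0],
  [[-1,-0.4,0],0],
  [[-1,-0.4,0],0],
  [[-1,-0.4,0],0],
  [[-1,-0.4,0],0],
  [[-1,-0.4,0],0],
  [[-1,-0.4,0],0],
  [[-1,-0.4,0],0],
  [[-1,-0.3,0],0],
  [[-1,-0.3,0],0],
  [[-1,0,0],0],
])

```text
clock: 14.45
ee_pos: [0.4144, -0.0248, 0.1669]
tool_rot: [-0.001, 0.694, 0.72, -0.0]
contact_force: [0.5, 0.0, -2.7]
gripper_width: 0.0136
```

>>> jog_arm([
  [[-1,0,0],0],
  [[-1,0,0],0],
  [[-1,0,0],0],
  [[-1,0,0],0],
  [[-0.8,0,0],0],
  [[-0.6,0,0],0],
  [[-0.4,0,0],0],
  [[0,0,0],0],
  [[0,0,0],0],
])

```text
clock: 15.2
ee_pos: [0.421, -0.1683, 0.1673]
tool_rot: [-0.0, 0.695, 0.719, -0.0]
contact_force: [0.2, 0.6, -3.7]
gripper_width: 0.0137
```

```bash
python3 -c "
from h import *
st(S2W(-.1,0,.133),.0359)
"
```

```text
t15.20 [ 0.421  -0.1683  0.1673] az_y 1.98 tilt [-0.001  0.    -1.   ] F [ 0.2  0.6 -3.7] w 0.0137 q [-0.81 -0.21  0.99  1.98  0.19  1.29  0.15]
units in tool [-1.8  -0.82  1.37]
turn deg -0.08
```

>>> jog_arm([
  [[-0.6,-0.2,0],0],
  [[-0.6,-0.2,0.2],0],
  [[-0.6,-0.2,0.4],0],
  [[0,0,0.4],0],
  [[0,0,0.3],0],
  [[0,0,0],0],
  [[0,0,0],0],
])

```text
clock: 15.78
ee_pos: [0.4081, -0.2127, 0.135]
tool_rot: [-0.0, 0.694, 0.72, -0.0]
contact_force: [0.2, 0.7, -2.5]
gripper_width: 0.0135
```

```bash
python3 -c "
from h import *
st(S2W(-.067,0,.133),.0359)
for n in('side','top'):
  cv2.imwrite(f'pics/{n}10.png',arm.grab_frame(n))
crop('pics/side10.png',250,90,140,120,5.5,'pics/s10a.png');crop('pics/top10.png',300,190,150,100,5,'pics/t10a.png')
"
```

```text
t15.78 [ 0.4081 -0.2127  0.135 ] az_y 2.13 tilt [-0.001 -0.    -1.   ] F [ 0.2  0.7 -2.5] w 0.0135 q [-0.82 -0.17  1.13  2.01  0.17  1.21  0.29]
units in tool [-0.05  1.08  0.08]
turn deg 0.07
```

View pics/s10a.png

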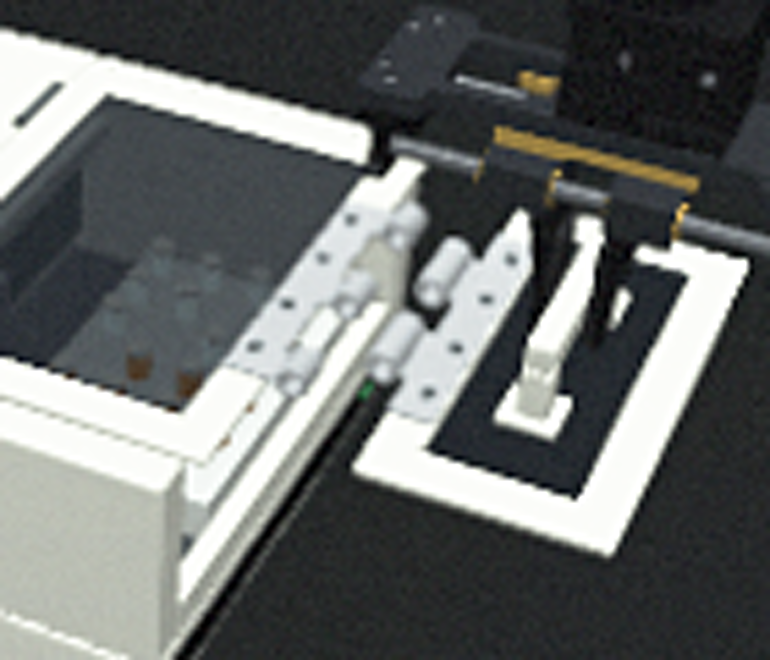

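View pics/t10a.png

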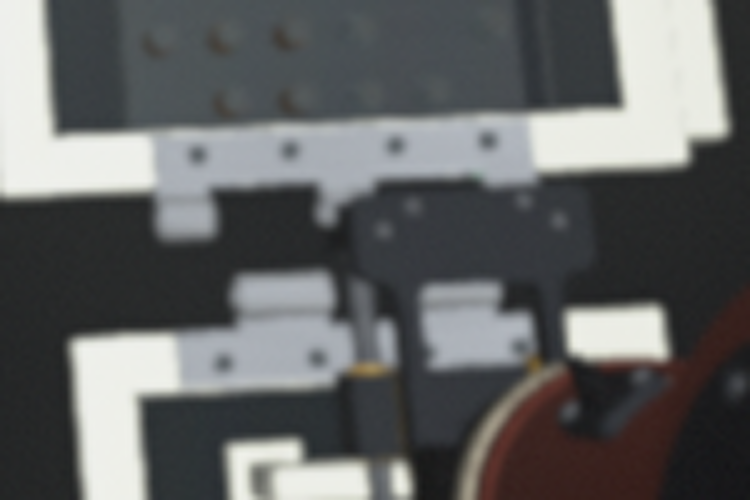

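```bash
cat > meas.py <<'E'
from h import *
A=np.array
def go(so,ss,to,ts,SL,TL,SF,TF,SLk,TLk,SFk,TFk):
    s=lambda v:A(so)+A(v,float)/ss; t=lambda v:A(to)+A(v,float)/ts
    c,sn=np.cos(.0359),np.sin(.0359);Rm=A([[c,sn,0],[-sn,c,0],[0,0,1]])
    for nm,a,b in(('lid holes',TL,SL),('flap holes',TF,SF),('lid kn',TLk,SLk),('flap kn',TFk,SFk)):
        w=tri('top',t(a),'side',s(b)); L=(w[:,:3]-[.502,-.2104,0])@Rm.T
        print(nm);print(np.c_[L,w[:,3]].round(4)*1000,'mean',(L.mean(0)*1000).round(1))
E
python3 - <<'E'
from meas import *
go((250,90),5.5,(300,190),5,
 [(255,347),(288,304),(322,258),(350,220)],[(197,154),(290,150),(395,146),(488,141)],
 [(429,393),(456,348),(512,259)],[(223,362),(318,357),(520,347)],
 [(300,368),(355,290)],[(187,216),(345,207)],[(400,347),(447,272)],[(285,293),(463,297)])
E
```

```text
lid holes
[[ 26.3  57.5 157.1   0.3]
 [ 25.8  22.2 157.2   0.4]
 [ 25.5 -17.4 157.4   0.2]
 [ 25.6 -52.7 156.9   0.4]] mean [ 25.8   2.4 157.2]
flap holes
[[-52.3  55.2 159.2   1.1]
 [-52.1  19.9 158.8   0.5]
 [-52.3 -55.1 158.9   0.6]] mean [-52.2   6.7 159. ]
lid kn
[[  2.8  63.6 158.3   0.5]
 [  2.1   4.6 161.6   2. ]] mean [  2.5  34.1 159.9]
flap kn
[[-28.8  29.1 157.4   2.5]
 [-30.6 -36.2 156.3   4.2]] mean [-29.7  -3.6 156.8]
```

>>> jog_arm([
  [[0.11,0,0.07],0.3],
  [[0,0.1,0],0],
  [[0,0.2,0],0],
  [[0,0.2,0],0],
  [[0,0.2,0],0],
  [[0,0.2,0],0],
  [[0,0.2,0],0],
  [[0,0,0],0],
  [[0,0,0],0],
  [[0,0,0],0],
])

```text
clock: 16.72
ee_pos: [0.4354, -0.2106, 0.1335]
tool_rot: [0.0, 0.696, 0.718, -0.0]
contact_force: [-0.4, 0.9, -3.6]
gripper_width: 0.0137
```

```bash
python3 -c "
from h import *
st()
for n in('side','top'):
  cv2.imwrite(f'pics/{n}11.png',arm.grab_frame(n))
crop('pics/side11.png',275,110,100,90,7,'pics/s11a.png');crop('pics/top11.png',310,195,110,70,7,'pics/t11a.png')
"
```

```text
t16.72 [ 0.4354 -0.2106  0.1335] az_y 1.73 tilt [-0.001 -0.001 -1.   ] F [-0.4  0.9 -3.6] w 0.0137 q [-0.87 -0.03  1.24  1.97  0.03  1.19  0.39]
```

View pics/s11a.png

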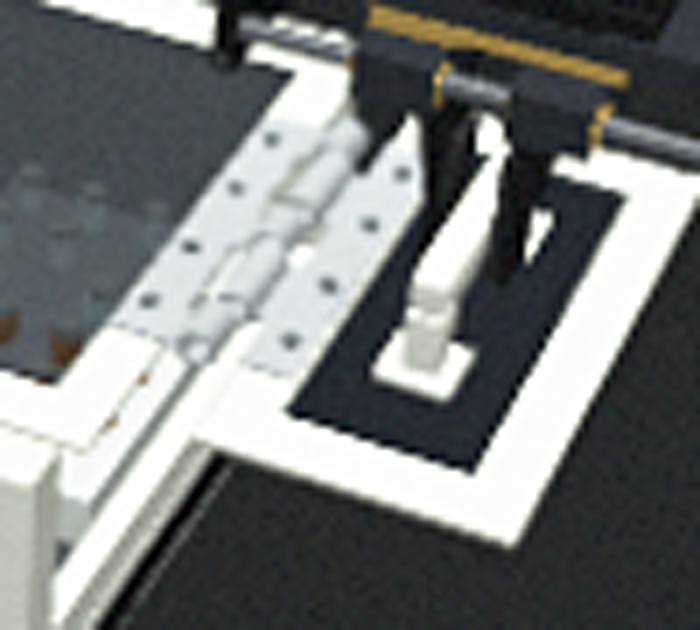

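View pics/t11a.png

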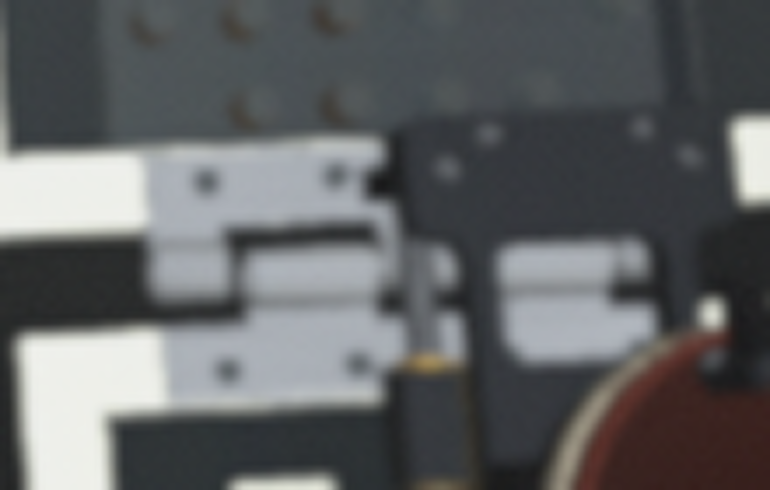

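```bash
cat > hc.py <<'E'
from h import *
def cen(n,img,guess,k=3):
    g=cv2.cvtColor(cv2.imread(img),cv2.COLOR_BGR2GRAY).astype(float);out=[]
    for u,v in guess:
        for _ in range(3):
            x0,y0=int(round(u)),int(round(v));p=g[y0-k:y0+k+1,x0-k:x0+k+1]
            w=np.clip(np.percentile(p,60)-p-15,0,None);yy,xx=np.mgrid[y0-k:y0+k+1,x0-k:x0+k+1]
            u,v=(w*xx).sum()/w.sum(),(w*yy).sum()/w.sum()
        out.append((u,v))
    return np.array(out)
def run(i,SL,SF,TL,TF):
    a,b=[cen('side',f'pics/side{i}.png',x,2) for x in(SL,SF)];c,d=[cen('top',f'pics/top{i}.png',x,2) for x in(TL,TF)]
    print(a.round(1).tolist(),b.round(1).tolist(),c.round(1).tolist(),d.round(1).tolist())
    cs,sn=np.cos(.0359),np.sin(.0359);Rm=np.array([[cs,sn,0],[-sn,cs,0],[0,0,1]])
    L=tri('top',c,'side',a[:len(c)]);F=tri('top',d,'side',b[:len(d)])
    for X in(L,F): X[:,:3]=(X[:,:3]-[.502,-.2104,0])@Rm.T;print((X*1000).round(1))
    print('side only on plane z=.1572');
    for X in(a,b): print((((onz('side',X,.1572)-[.502,-.2104,0])@Rm.T)*1000).round(1).tolist())
E
python3 - <<'E'
from hc import *
s=lambda l:[(275+u/7,110+v/7) for u,v in l];t=lambda l:[(310+u/7,195+v/7) for u,v in l]
run(11,s([(149,300),(190,246),(236,187),(272,139)]),s([(290,341),(329,285),(371,225),(403,173)]),t([(205,182),(336,177)]),t([(228,371),(358,363)]))
E
```

```text
[[295.9, 152.5], [301.8, 144.7], [307.6, 135.8], [311.3, 128.1]] [[316.1, 158.3], [321.5, 150.3], [327.4, 141.7], [336.4, 134.9]] [[339.0, 220.5], [357.6, 219.6]] [[342.1, 247.5], [360.8, 246.6]]
[[2.690e+01 5.870e+01 1.593e+02 4.000e-01]
 [2.670e+01 2.360e+01 1.595e+02 1.000e-01]]
[[-2.410e+01  5.770e+01  1.600e+02  2.000e-01]
 [-2.430e+01  2.250e+01  1.596e+02  1.000e-01]]
side only on plane z=.1572
[[28.1, 56.2, 157.2], [27.8, 20.7, 157.2], [29.7, -21.2, 157.2], [34.3, -57.4, 157.2]]
[[-23.0, 54.4, 157.2], [-23.3, 19.5, 157.2], [-23.6, -20.5, 157.2], [-33.9, -58.7, 157.2]]
```

>>> jog_arm([
  [[0.04,0.04,0.015],0],
  [[0,0,0],0],
  [[0,0,0],0],
  [[0,0,0],0],
  [[0,0,0],0],
])

```text
clock: 17.23
ee_pos: [0.4365, -0.2094, 0.1332]
tool_rot: [-0.0, 0.696, 0.718, 0.0]
contact_force: [0.3, 0.9, -2.7]
gripper_width: 0.0134
```

```bash
python3 - <<'E'
from hc import *
st()
for n in('side','top'):
  cv2.imwrite(f'pics/{n}12.png',arm.grab_frame(n))
crop('pics/top12.png',310,195,110,70,7,'pics/t12a.png');crop('pics/side12.png',290,120,60,55,11,'pics/s12a.png')
run(12,[(295.9, 152.5), (301.8, 144.7), (308.3, 136.3)],[(316,158), (321.5, 150.3), (327.4, 141.7)],[(339.0, 220.5), (357.6, 219.6)],[(342.1, 247.5), (360.8, 246.6)])
E
```

```text
t17.23 [ 0.4365 -0.2094  0.1332] az_y 1.73 tilt [ 0.  0. -1.] F [ 0.3  0.9 -2.7] w 0.0134 q [-0.87 -0.03  1.24  1.97  0.03  1.19  0.39]
[[295.6, 152.2], [301.8, 144.7], [307.6, 135.7]] [[315.4, 158.5], [320.7, 150.5], [326.8, 141.9]] [[339.1, 220.5], [358.4, 219.6]] [[341.4, 246.9], [360.1, 246.1]]
[[ 27.2  59.  160.5   0.9]
 [ 27.   21.9 158.3   0.7]]
[[-22.9  58.8 159.5   0.2]
 [-23.1  23.8 159.4   0.6]]
side only on plane z=.1572
[[29.1, 55.2, 157.2], [27.9, 20.6, 157.2], [29.8, -21.2, 157.2]]
[[-21.9, 56.1, 157.2], [-21.9, 21.1, 157.2], [-22.7, -19.0, 157.2]]
```

View pics/t12a.png

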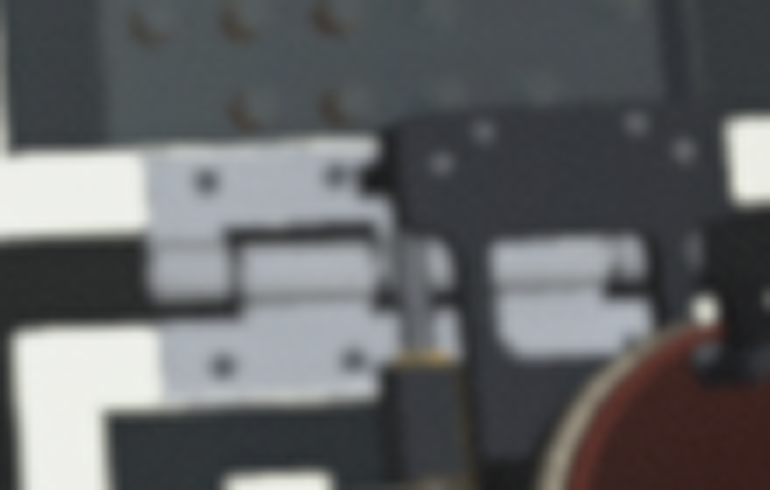

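View pics/s12a.png

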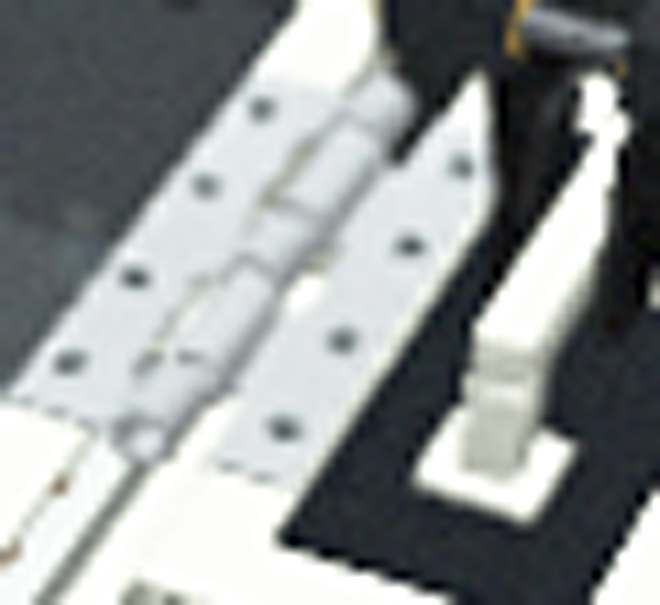

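>>> jog_arm([
  [[0,0,0],0],
  [[0,0,0],0],
  [[0,0,0],0],
  [[0,0,0],0],
])

```text
clock: 17.67
ee_pos: [0.4365, -0.2094, 0.1331]
tool_rot: [0.0, 0.696, 0.718, -0.0]
contact_force: [-0.1, 0.1, -2.6]
gripper_width: 0.0138
```

```bash
python3 - <<'E'
from h import *
st(); print(abs(arm.observe()['joint_vel']).max()); print(arm.close_job())
E
```

```text
t17.67 [ 0.4365 -0.2094  0.1331] az_y 1.73 tilt [-0. -0. -1.] F [-0.1  0.1 -2.6] w 0.0138 q [-0.87 -0.03  1.24  1.97  0.03  1.19  0.39]
0.002565509818257121
the job is handed in; nothing more can be done
None
```

The lid is shut and the flap is held in the air with its knuckles in the lid's gaps, ready for the pin. I handed the job in at about 17.7 s, and the hand-in gives no verdict.

**Lid:** I pressed it with the closed fingertips until it went solid (81 N upward on the last reading). The pictures after that show it flat and shut.

**Flap:** I took it by the handle, which the gripper reads as 13.8 mm wide. I brought it in from the front and corrected it once from both cameras.

**Last checks:**
- **Alignment:** From the screw holes of the two leaves, the flap axis was within about 1 mm of the lid axis fore-and-aft, along it and in height. In both views the knuckles form one straight barrel.
- **Side gap:** The one end gap visible measured about 4 mm, which is the intended clearance.
- **Force and motion:** The arm was still. The wrist read about 2.6 N, close to the flap's own weight, so it is hardly leaning on the machine.

**What disagreed or is less certain:**
- **Finger height:** The real fingertips sat about 38 mm higher than the reported tool position. Camera pictures and contact with the lid both showed this, so I worked from those.
- **Last hole reading:** The lid holes in the final measurement scattered by 1–2 mm in height. I relied on the previous reading and the straight barrel.
- **Hole-to-axis distance:** The fore-and-aft figure assumes about 25 mm from the screw holes to the axis, which I estimated from the pictures.
- **Pin, rack and bottle:** I did not touch them knowingly, and they looked in place in the pictures up to lifting the flap. I did not measure them again at the end.

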